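# Lock the instrument case with its shackle

## Task

Close the lid of the instrument case so that its steel tongue lies over the lock, then take the loose U-shaped shackle out of its wooden holder, put it into the lock on the case's front so that it straddles the tongue, and press it down until the hidden pawls click and it stays down by itself. Press firmly but steadily, never ram the lock, let go at the end, and leave the other things on the bench where they are.

Things in the scene. Friction and masses are not known exactly. Their poses are not given: they have to be found in the camera images.
- case: Dark wooden instrument case with brass corners, fixed to the bench, 200 (x) x 220 (y) x 75 mm tall without its lid. Origin: centre of its underside. Its -x side is the front, which carries the lock; the lid hinges along its back (+x) top edge.
- lid (a joint): Lid angle in rad: 0 shut, grows as the front edge rises (starts 0.4 to 0.85). The hinge is stiff, so the lid stays where it is left; 2 to 5 N pressing down near the front of its top face closes it.
- lid_hinge (a point): Middle of the lid's hinge line, which runs along the case's y axis, 75 mm above the bench. The lid reaches 202 mm forward from it and, shut, its top face lies 11 mm above it.
- lid_edge (a point): Middle of the front edge of the lid's top face, on the lid, 200 mm from the hinge line. Here a steel tongue, 8 mm wide and 4 mm thick, sticks out 35 mm forward; with the lid shut it crosses the middle of the lock between the bores, its top 9 mm above the lock's top.
- lock_mouth (a point): Nominal middle of the top of the lock, a brass block; fixed to the case, axes as the case's, 72 mm above the bench, 120 mm ahead (-x) of its centre. Two upright bores, 12 (x) by 10.5 (y) mm with 1 mm chamfers, at y = +19 and -19 mm of the lock. The lock slides on a short rail: it really stands up to 9 mm off this point along y (not x), stuck by 18 N of friction: feel or look for the bores.
- lock_foot (a point): Nominal middle of the lock's underside, 50 mm below lock_mouth (block 28 x 66 x 50 mm). Inside, a spring lifter meets the leg ends 28 mm down and pushes back 6 to 7 N; two hidden pawls snap into the legs' notches at 34 mm depth (10 to 20 N of push in all); hard bottom 1.5 mm further. Unlatched, the shackle springs up 5 mm or so. Over 40 N between shackle and lock breaks it.
- shackle: Loose steel U-shaped shackle, about 120 g, standing legs down in its holder, leaning by a few degrees at most. Origin: middle of the crown, a straight square bar 10 x 10 mm, 47 mm long along y. Two round 9 mm legs at y = +19 and -19 mm run down along -z. Either way round fits. Latched, the origin is about 34 mm above lock_mouth, 25 mm above the tongue.
- shackle_feet (a point): Point midway between the flat leg ends of the shackle (1 mm chamfers), 68 mm below the crown's middle. The legs are notched to 4 mm thick from 50 to 60 mm below the crown's middle.
- holder: Plain light wooden block, 34 x 76 x 30 mm, fixed, left or right of the case, in whose two 24 mm deep holes the shackle stands, its crown's middle 74 mm above the bench. A similar block on the other side carries two short black and silver lens cells. Origin: centre of its underside.
- prism_cell: Bystander, to be left alone: glass prism cell, a 32 x 32 x 35 mm block. Origin at the middle of its underside.
- eyepiece: Bystander, to be left alone: black stepped eyepiece, 32 mm across, 48 mm tall. Origin at the middle of its underside.
- screwdriver: Bystander, to be left alone: screwdriver lying flat, 160 mm long. Origin in the middle of its length.
- jar: Bystander, to be left alone: small closed amber jar, 44 mm across, 55 mm tall. Origin at the middle of its underside.
- weight: Bystander, to be left alone: brass cylinder weight, 36 mm across, 30 mm tall. Origin at the middle of its underside.
There are look-alikes about, which are no part of the job. Several things have the shape of the shackle; the one meant has the colours described above.

How it is judged:
By the outcome, as a careful person would: the job done as asked, in the order asked, and still so for the second after the job is handed in, with the robot touching nothing.
It also fails if it takes over 67 s, if anything falls off the work surface, if the arm or the gripper's body presses on something with over 40 N, if the wrist force passes 120 N, or if a joint passes its speed limit or range.

## Robot

A 6-joint arm with a two-finger parallel gripper is mounted at the origin on the work surface. World frame = base frame: x ahead of the robot, y to its left, z up, the work surface at z = 0. Lengths are in m, angles in rad, forces in N, time in s.
With the tool pointing down it reaches from about 0.35 to 0.775 m from the base axis. Payload 7.3 kg.
Tool frame: the origin (TCP) lies at the centre of the arm's flange, where the gripper is bolted on; the fingertips stand 178 mm ahead of it and the grasp point (between the pads) lies 159 mm ahead of it (tip_extent is the distance from the TCP to the fingertips, in m); z points along the fingers, y is the line along which they close (so a half turn about z gives the same grasp; the last joint's range is limited). The gripper opens to 92 mm and grips with 3 to 60 N. Pads are 19 mm wide; open, the fingers measure 130 mm over their backs; the gripper's body (75 mm by 190 mm) begins 47 mm behind the grasp point.
Start: joints at [-1.271, 0.342, 1.524, -0, 1.275, -0.146], TCP at [0.226, -0.474, 0.405] pointing down, gripper open.
Joint ranges: [-2.53, 2.53], [-0.77, 2.02], [0.04, 2.7], [-1, 4.14], [0.28, 2.66], [-3.11, 3.11]. Speed limits (rad/s): [2.57, 2.57, 3.14, 3.14, 3.14, 3.14].

## Interface

Orientations are given as [roll, pitch, yaw] about the fixed x, y, z axes, in that order (R = Rz(yaw) Ry(pitch) Rx(roll)).
In Python, from cell import * gives the robot as it stands.
- The arm moves only by the tool arm_command, never from a script. Its arguments are lists of equal length, an entry for each row: "xyz": the shift along the world's x, y, z in mm, a list of three; "spin": the turn about the world's z in degrees. In form: {"xyz": [[tx, ty, tz], ...], "spin": [spin, ...]}. A call has 1 to 20 rows; each row shifts and turns the commanded pose from where the row before left it; what a row does not reach is not made up. A row lasts 1/10 s, in which the tool goes at most 50 mm and 8.59 degrees, less where a joint would pass 70% of its speed; a pose out of reach is approached as far as the arm can. A call with a gripper value outside its range is refused whole. "jaw" is the opening, from -1 (shut) to 1 (fully open), set as the call begins (left out, the last holds). The fingers move at their own pace and stop on an object; "squeeze" is the grip in N (left out, the last holds). Time passes only in rows, so rows that do not move let the fingers close. It gives the time, the measured TCP pose, the force, the opening and the grip force at its end, in the units of the state.
- observe(): the state, without advancing time (a new reading comes with each control period).
- read_camera(name): name is "side" or "top" or "wrist"; returns a dict with "img" (400x640x3 uint8, red, green, blue), "depth" (400x640 float32, m along the optical axis (not along the pixel's ray), 0 where there is no reading), "fx", "fy", "cx", "cy" (pixels), "world_from_camera" (4x4, takes a point from camera to world coordinates). Camera axes: x right, y up, looking along -z (the intrinsics and any distortion apply to the point x, -y, -z); pixel columns grow to the right and rows downward; lengths in m; the calibration is good to about 2 mm. A picture is of the moment at which its call begins.
- hand_in(): hands the job in; it is judged then, once.
The state is a dict: "time": time; "qpos": joint angles; "qvel": joint speeds; "joint_efforts": joint torques, N m; "tool_pos": TCP position; "tool_rot": TCP orientation; "contact_force": force on the tool from outside, world axes, zero at the start; "torque": the same for the moment, N m; "opening": finger opening in m; "grip_force": force on a finger pad.
Only numpy, scipy, OpenCV 4.12 (cv2) and the standard library are available. Lean on these libraries where they do the work, as an engineer would, in place of code of your own. Each camera call takes 0.05 s, during which the arm holds its last target. There are 200 camera calls.

## Working session

There is one attempt and no reset: what is moved stays moved. The work goes in short steps, Python scripts to look and compute and a tool call to move; the robot and the scene stay as the last step left them, time stands still between calls to the robot, and variables do not carry over. Pictures are saved under pics/ and viewed, at most 10 in all, crops included, and the job is handed in when it is done.

Besides the shell and the picture viewer there is one more tool, called after "Emit:" as a command line: name --pt "numbers of a row" for each row, then --argument value for the rest. arm_command: Moves the arm, as the interface text tells. Its arguments: {"type":"object","properties":{"xyz":{"type":"array","items":{"type":"array","items":{"type":"number"}}},"spin":{"type":"array","items":{"type":"number"}},"jaw":{"type":"number"},"squeeze":{"type":"number"}},"required":["xyz","spin"]}

```bash
mkdir -p pics
cat > h.py <<'E'
from cell import *
import numpy as np, cv2
def save(name,out):
    c=read_camera(name); cv2.imwrite(out,c['img'][:,:,::-1]); np.savez(out[:-4]+'.npz',**c); return c
def load(f): return dict(np.load(f))
def pt(c,u,v,d=None):
    d=c['depth'][int(v),int(u)] if d is None else d
    p=np.array([(u-c['cx'])/c['fx']*d,-(v-c['cy'])/c['fy']*d,-d,1]); return (c['world_from_camera']@p)[:3]
def ray(c,u,v,z):
    o=c['world_from_camera'][:3,3]; p=pt(c,u,v,1.0); return o+(p-o)*(z-o[2])/(p[2]-o[2])
def proj(c,P):
    q=np.linalg.inv(c['world_from_camera'])@np.append(P,1); return c['cx']+c['fx']*q[0]/-q[2], c['cy']-c['fy']*q[1]/-q[2]
E
python3 - <<'E'
from h import *
for n in ['top','side']:
    c=save(n,f'pics/{n}0.png'); print(n,[k for k in c],c['fx'],c['world_from_camera'].round(3).tolist())
print(observe())
a=cv2.imread('pics/top0.png');b=cv2.imread('pics/side0.png')
E
```

```text
top ['img', 'depth', 'fx', 'fy', 'cx', 'cy', 'world_from_camera'] 463.5671163452859 [[-0.002, 0.985, -0.171, 0.342], [-1.0, -0.001, 0.01, -0.016], [0.009, 0.171, 0.985, 1.259], [0.0, 0.0, 0.0, 1.0]]
side ['img', 'depth', 'fx', 'fy', 'cx', 'cy', 'world_from_camera'] 385.23392438382666 [[-0.933, 0.274, -0.232, 0.311], [-0.359, -0.68, 0.639, 0.647], [0.017, 0.68, 0.733, 0.835], [0.0, 0.0, 0.0, 1.0]]
{'time': 0.1, 'qpos': array([-1.27102076e+00,  3.42607314e-01,  1.52489718e+00, -8.90238022e-06,
        1.27537692e+00, -1.45993874e-01]), 'qvel': array([-0.00046757, -0.00162186, -0.0020955 ,  0.00036102, -0.00132015,
        0.00097741]), 'joint_efforts': array([ 1.53346547e-03, -4.32003808e+01, -2.44694442e+01,  7.18684564e-02,
        5.25806041e-02, -5.63970434e-05]), 'tool_pos': array([ 0.22634156, -0.47357201,  0.40414653]), 'tool_rot': array([-3.14031636e+00, -1.79060851e-04,  4.45771919e-01]), 'contact_force': array([-0.46427714,  0.19934441, -0.05406161]), 'torque': array([-0.05478337,  0.01361961,  0.06504674]), 'grip_force': 0.0, 'opening': 0.09172938547970969}
```

View pics/top0.png

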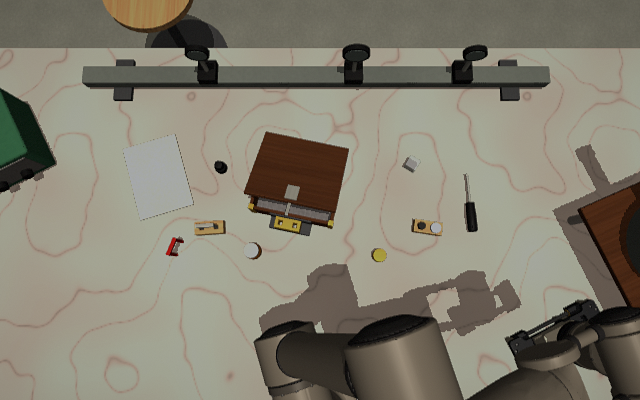

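View pics/side0.png

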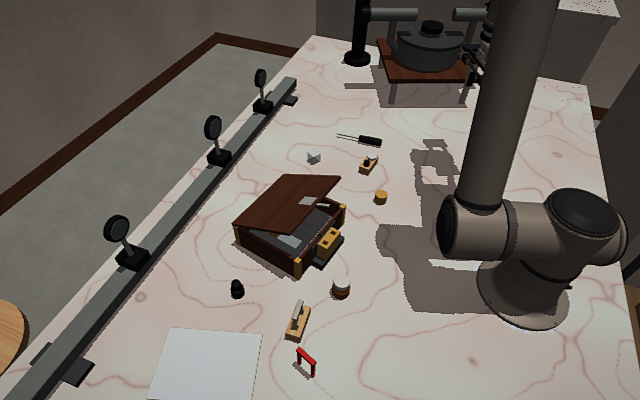

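Top view: the case is at about (295,180) with its lid ajar and the brass lock at (291,224). The shackle candidates are the steel U in the light wooden block (210,228) and the loose red U (175,246). The block at (427,227) carries the lens cells. The steel one in the wooden holder fits the description; I'll confirm it in a crop and measure.

Run:
```python
from h import *
t=load('pics/top0.npz');s=load('pics/side0.npz')
a=cv2.resize(t['img'][205:265,150:330],None,fx=4.4,fy=4.4,interpolation=cv2.INTER_CUBIC)
b=cv2.resize(s['img'][220:390,200:400],None,fx=1.9,fy=1.9,interpolation=cv2.INTER_CUBIC)
b2=cv2.resize(s['img'][285:345,270:330],(400,323),interpolation=cv2.INTER_CUBIC)
W=np.zeros((264+323,792,3),np.uint8);W[:264,:792]=a[:264,:792];W[264:,:380]=b[:323,:380];W[264:,385:785]=b2
cv2.imwrite('pics/crop1.png',W[:,:,::-1])
for u,v in [(210,228),(200,228),(218,228),(291,224),(175,246),(253,250),(266,133),(348,149),(246,192),(333,210),(427,227),(379,255)]: print(u,v,pt(t,u,v).round(3))
```

```text
210 228 [0.472 0.285 0.027]
200 228 [0.469 0.306 0.05 ]
218 228 [0.471 0.263 0.032]
291 224 [0.477 0.067 0.071]
175 246 [ 0.426  0.384 -0.001]
253 250 [0.412 0.165 0.054]
266 133 [0.715 0.134 0.089]
348 149 [ 0.672 -0.081  0.087]
246 192 [0.542 0.167 0.174]
333 210 [ 0.499 -0.039  0.174]
427 227 [ 0.474 -0.294  0.026]
379 255 [ 0.399 -0.162  0.037]
```

View pics/crop1.png

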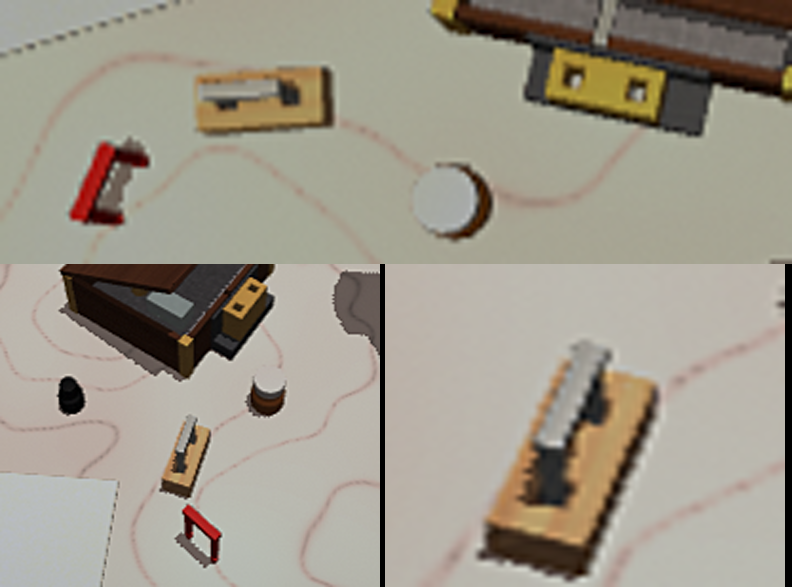

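The crop confirms it: the steel U standing in the wooden block (crown about (195–214, 225.7) in top) is the target. The red one lies loose and is a decoy. Bores show at (280.5,222) and (294.8,225.7).

Run:
```python
from h import *
t=load('pics/top0.npz');s=load('pics/side0.npz')
b1,b2=ray(t,280.5,222,.072),ray(t,294.8,225.7,.072); print('bores',b1,b2,np.linalg.norm(b1-b2))
# lid plane: dark wood lid pixels from depth
P=np.array([[*pt(t,u,v)] for u in range(262,330,4) for v in range(140,200,3)])
P=P[(P[:,2]>.08)]
for n in ['lid']:
    A=np.c_[P[:,:2],np.ones(len(P))]; 
    for k in range(3):
        co=np.linalg.lstsq(A,P[:,2],rcond=None)[0]; r=P[:,2]-A@co; m=abs(r)<.006; P,A=P[m],A[m]
    g=np.hypot(*co[:2]); print('slope',np.arctan(g),'yaw',np.arctan2(-co[1],-co[0])+np.pi if co[0]>0 else np.arctan2(-co[1],-co[0]),len(P),r.std(), co)
for u,v in [(266,133),(348,149),(307,141),(289,199),(290,193),(288,212)]: print(u,v,pt(t,u,v).round(4))
# crown top points by depth
P=[(u,v,*pt(t,u,v).round(4)) for u in range(188,222) for v in range(220,234) if .06<pt(t,u,v)[2]<.1]
P=np.array(P);print(len(P),P[:,2:].mean(0),P[:,2:].min(0),P[:,2:].max(0))
q,w,h=np.linalg.svd(P[:,2:4]-P[:,2:4].mean(0));print(w,h[0])
P=np.array([(u,v,*pt(s,u,v)) for u in range(275,320) for v in range(290,345) if .06<pt(s,u,v)[2]<.1])
print(len(P),P[:,2:].mean(0),P[:,2:].min(0),P[:,2:].max(0))
q,w,h=np.linalg.svd(P[:,2:4]-P[:,2:4].mean(0));print(w,h[0])
```

```text
bores [0.4821665  0.09376398 0.072     ] [0.47256382 0.05689882 0.072     ] 0.03809529441970777
slope 0.5162058407648812 yaw -0.14104995684380336 81 0.0015547561751807714 [-0.56189852  0.07978558  0.47076781]
266 133 [0.7147 0.1337 0.0895]
348 149 [ 0.672  -0.081   0.0874]
307 141 [0.693  0.0261 0.0896]
289 199 [0.5252 0.0651 0.1727]
290 193 [0.5402 0.0632 0.1695]
288 212 [0.4925 0.0663 0.1837]
83 [0.47396506 0.28705422 0.07974578] [0.4682 0.264  0.0619] [0.4794 0.3115 0.086 ]
[0.12865724 0.02771408] [ 0.06854316 -0.99764815]
124 [0.47492176 0.29010142 0.07772934] [0.46948996 0.26439079 0.06261068] [0.48175095 0.31107743 0.08247543]
[0.16432962 0.03513161] [ 0.0504264  -0.99872778]
```

Emit:
arm_command --pt "16 26.5 0" --pt "16 26.5 0" --pt "16 26.5 0" --pt "16 26.5 0" --pt "16 26.5 0" --pt "16 26.5 0" --pt "16 26.5 0" --pt "16 26.5 0" --pt "16 26.5 0" --pt "16 26.5 0" --pt "16 26.5 0" --pt "16 26.5 0" --pt "16 26.5 0" --pt "16 26.5 0" --pt "16 26.5 0" --pt "16 26.5 0" --pt "16 26.5 0" --pt "16 26.5 0" --pt "16 26.5 0" --pt "16 26.5 0" --spin '[2.65, 2.65, 2.65, 2.65, 2.65, 2.65, 2.65, 2.65, 2.65, 2.65, 2.65, 2.65, 2.65, 2.65, 2.65, 2.65, 2.65, 2.65, 2.65, 2.65]' --jaw -1

```text
time: 2.1
tool_pos: [0.5468, 0.0575, 0.4043]
tool_rot: [-3.141, 0.0, 1.373]
contact_force: [-0.3, -0.6, -0.7]
opening: 0.0008
grip_force: 0.0
```

Emit:
arm_command --pt "7 -1.5 -10" --pt "7 -1.5 -10" --pt "0 0 -12" --pt "0 0 -5" --pt "0 0 -5" --pt "0 0 -5" --pt "0 0 -5" --pt "0 0 -5" --pt "0 0 -5" --pt "0 0 -5" --pt "0 0 -5" --pt "0 0 -5" --pt "0 0 -5" --pt "0 0 -5" --pt "0 0 -5" --pt "0 0 -5" --spin '[0, 0, 0, 0, 0, 0, 0, 0, 0, 0, 0, 0, 0, 0, 0, 0]'

```text
time: 3.7
tool_pos: [0.5604, 0.0533, 0.3074]
tool_rot: [3.142, 0.0, 1.371]
contact_force: [-0.2, 0.6, 1.8]
opening: 0.0007
grip_force: 0.8
```

Emit:
arm_command --pt "-1.5 0.3 -5" --pt "-1.5 0.3 -5" --pt "-1.5 0.3 -5" --pt "-1.5 0.3 -5" --pt "-1.5 0.3 -5" --pt "-1.5 0.3 -5" --pt "-1.5 0.3 -4" --pt "-1.5 0.3 -4" --pt "0 0 -2" --pt "0 0 -1.5" --spin '[0, 0, 0, 0, 0, 0, 0, 0, 0, 0]'

```text
time: 4.7
tool_pos: [0.548, 0.0558, 0.2659]
tool_rot: [-3.14, 0.0, 1.371]
contact_force: [-1.1, -0.5, 1.2]
opening: 0.0005
grip_force: 0.7
```

Run:
```python
from h import *
o=observe();print(o['tool_pos'],o['contact_force'])
c=save('wrist','pics/w1.png');print(c['fx'],c['world_from_camera'].round(3).tolist())
```

```text
[0.54800899 0.0557753  0.26587323] [-1.05400902 -0.54380516  1.15812073]
346.5438899226859 [[0.98, 0.193, 0.051, 0.561], [-0.199, 0.95, 0.241, 0.12], [-0.002, -0.246, 0.969, 0.245], [0.0, 0.0, 0.0, 1.0]]
```

Emit:
arm_command --pt "0 0 -1" --pt "0 0 -1" --pt "0 0 -0.5" --pt "0 0 -0.5" --pt "0 0 0" --spin '[0, 0, 0, 0, 0]'

```text
time: 5.25
tool_pos: [0.5482, 0.0558, 0.2642]
tool_rot: [3.141, 0.0, 1.371]
contact_force: [-4.4, 0.3, 8.1]
opening: 0.0007
grip_force: 4.6
```

Emit:
arm_command --pt "0 0 25" --pt "-11 6 25" --pt "-19 8.5 25" --pt "-19 8.5 25" --pt "-19 9 26" --pt "0 0 0" --spin '[0, 0, 0, 0, 0, 0]' --jaw 0.1

```text
time: 5.85
tool_pos: [0.4794, 0.0886, 0.3926]
tool_rot: [3.136, -0.002, 1.372]
contact_force: [1.0, -0.2, -0.1]
opening: 0.0435
grip_force: 0.0
```

Run:
```python
from h import *
o=observe();print(o['tool_pos'],o['contact_force'])
c=save('wrist','pics/w2.png');print(c['world_from_camera'].round(3).tolist(), proj(c,[.477,.075,.072]))
```

```text
[0.47938054 0.08860168 0.39261374] [ 0.99785343 -0.20459503 -0.12544234]
[[0.98, 0.193, 0.044, 0.492], [-0.198, 0.95, 0.24, 0.153], [0.005, -0.244, 0.97, 0.372], [0.0, 0.0, 0.0, 1.0]] (np.float64(316.90846789826725), np.float64(206.5409690070169))
```

View pics/w2.png

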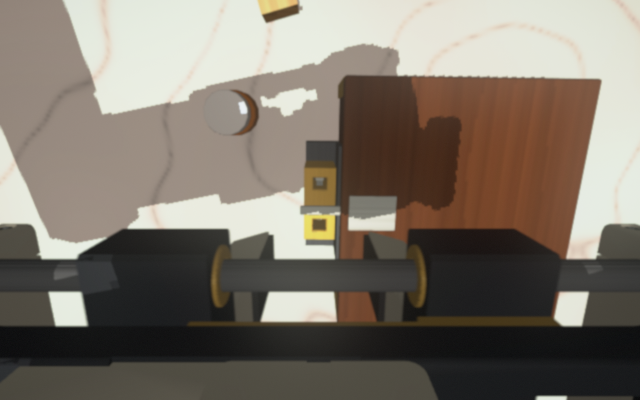

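View shows the lid shut, with the tongue at (320,210) across the lock between bores at (320,183) and (320,225). The jar is at (230,112), and a holder corner shows at (278,8).

Emit:
arm_command --pt "0 21 0" --pt "0 21 0" --pt "0 21 0" --pt "0 21 0" --pt "0 21 0" --pt "-1 21 0" --pt "-1 21 0" --pt "-1 21 0" --pt "-1 21 0" --pt "-1 21 0" --pt "0 0 0" --spin '[1.5, 1.5, 1.5, 1.5, 1.5, 1.5, 1.5, 1.5, 1.5, 1.3, 0]'

```text
time: 7.0
tool_pos: [0.4757, 0.2994, 0.3874]
tool_rot: [-3.14, 0.0, 1.631]
contact_force: [-0.2, 0.3, 0.5]
opening: 0.0507
grip_force: 0.0
```

Run:
```python
from h import *
o=observe();print(o['tool_pos'],o['tool_rot'],o['contact_force'])
c=save('wrist','pics/w3.png');print(proj(c,[.4745,.288,.079]))
w=load('pics/w2.npz'); 
a=cv2.resize(w['img'][130:260,290:350],(277,600),interpolation=cv2.INTER_CUBIC)
u,v=map(int,proj(c,[.4745,.288,.079])); u0=max(0,u-65);v0=max(0,v-75)
b=cv2.resize(c['img'][v0:v0+150,u0:u0+130],(520,600),interpolation=cv2.INTER_CUBIC);print(u0,v0)
cv2.imwrite('pics/c3.png',np.hstack([a,b])[:,:,::-1])
```

```text
[0.47571244 0.29936383 0.38737826] [-3.13997054e+00  1.47351226e-04  1.63140288e+00] [-0.22600781  0.31900824  0.51655544]
(np.float64(316.88328475966034), np.float64(206.80193803659915))
251 131
```

View pics/c3.png

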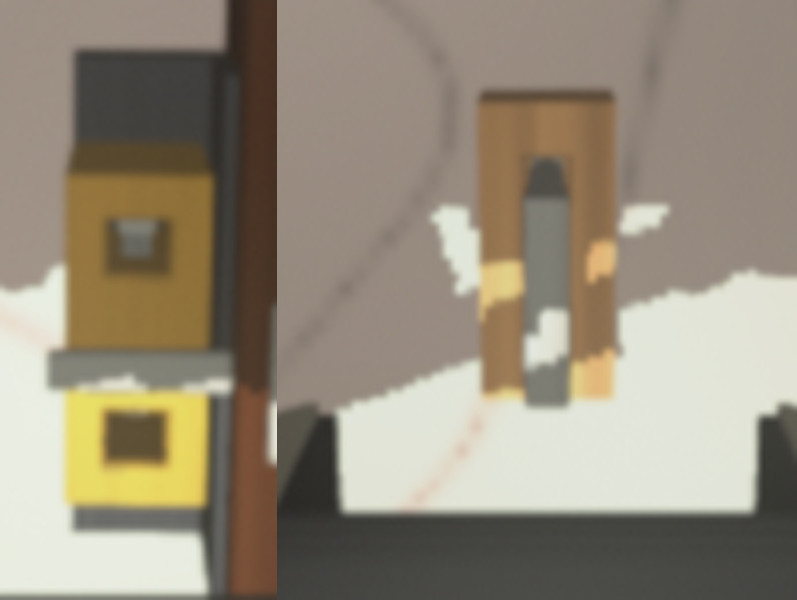

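Run:
```python
from h import *
w=load('pics/w2.npz');c=load('pics/w3.npz')
b1,b2=ray(w,319.9,183.3,.072),ray(w,319.35,224.9,.072);print('bores',b1,b2,np.linalg.norm(b1-b2),(b1+b2)/2,'yaw',np.arctan2(-(b1-b2)[0],(b1-b2)[1]))
print('brass z',pt(w,310,180),pt(w,330,195),pt(w,313,230),'tongue',pt(w,315,209),pt(w,330,209),'lid',pt(w,450,150),pt(w,500,230))
z=np.median([pt(c,u,v)[2] for u in range(316,322) for v in range(185,228)]);print('crown top z',z)
e1,e2=ray(c,318.7,180.2,.079),ray(c,318.7,232.5,.079);print(e1,e2,np.linalg.norm(e1-e2),(e1+e2)/2)
for v in (188,206,224): print(pt(c,318.7,v))
t=load('pics/top0.npz');print('top view crown',ray(t,194.8,226,.079),ray(t,214,224.8,.079))
s=load('pics/side0.npz');cc=(e1+e2)/2
for z in (.07,.079,.088): # height check: side ray to crown-top middle
    print(z,proj(s,[cc[0],cc[1],z]))
m=[(u,v) for u in range(280,320) for v in range(290,345) if pt(s,u,v)[2]>.072]; print('side crown px',np.mean(m,0),len(m))
```

```text
bores [0.48380106 0.09523926 0.072     ] [0.4757386  0.05765012 0.072     ] 0.038444073470964374 [0.47976983 0.07644469 0.072     ] yaw -0.21128773776871962
brass z [0.47585571 0.09986925 0.07202112] [0.49051671 0.08317501 0.07240958] [0.46899303 0.05355517 0.07057364] tongue [0.47530488 0.0751012  0.07947711] [0.48819886 0.0729723  0.08125648] lid [0.59459083 0.10391037 0.08574946] [0.53326134 0.11551906 0.2871753 ]
crown top z 0.07840397571914387
[0.4746633  0.31127442 0.079     ] [0.47745988 0.26482566 0.079     ] 0.04653287731079514 [0.47606159 0.28805004 0.079     ]
[0.47508098 0.30430989 0.07776399]
[0.47602714 0.28860561 0.07824348]
[0.4770185  0.27212259 0.07745224]
top view crown [0.47132918 0.31127177 0.079     ] [0.4743451  0.26254943 0.079     ]
0.07 (np.float64(297.36095482733305), np.float64(310.8949299627606))
0.079 (np.float64(297.29123293254884), np.float64(308.888364639309))
0.088 (np.float64(297.2203825337172), np.float64(306.84932146803027))
side crown px [297.69354839 310.21774194] 124
```

Crown centre (0.476, 0.288), top z≈0.078–0.079 in both views. These agree with the text, so I'll grasp.

Emit:
arm_command --pt "0 -3 -15" --pt "0 -3 -20" --pt "0 -3 -20" --pt "0 -2.4 -20" --pt "0 0 -20" --pt "0 0 -20" --pt "0 0 -15" --pt "0 0 -10" --pt "0 0 -5" --pt "0 0 0" --spin '[0, 0, 0, 0, 0, 0, 0, 0, 0, 0]'

```text
time: 8.05
tool_pos: [0.4755, 0.2858, 0.2437]
tool_rot: [-3.141, 0.001, 1.628]
contact_force: [-0.5, 0.4, 0.5]
opening: 0.0504
grip_force: 0.0
```

Emit:
arm_command --pt "0 0 0" --pt "0 0 0" --pt "0 0 0" --pt "0 0 0" --pt "0 0 0" --pt "0 0 0" --pt "0 0 0" --spin '[0, 0, 0, 0, 0, 0, 0]' --jaw -1 --squeeze 35

```text
time: 8.75
tool_pos: [0.4755, 0.2863, 0.2444]
tool_rot: [3.141, -0.0, 1.629]
contact_force: [-0.2, -0.1, 1.0]
opening: 0.0095
grip_force: 35.0
```

Emit:
arm_command --pt "0 0 3" --pt "0 0 6" --pt "0 0 10" --pt "0 0 15" --pt "0 0 20" --pt "0 0 25" --pt "0 0 25" --pt "0 0 20" --pt "0 0 10" --spin '[0, 0, 0, 0, 0, 0, 0, 0, 0]'

```text
time: 9.65
tool_pos: [0.4755, 0.2864, 0.381]
tool_rot: [3.138, -0.001, 1.629]
contact_force: [0.3, -0.1, -2.1]
opening: 0.0092
grip_force: 35.0
```

Emit:
arm_command --pt "0 -7 0" --pt "0 -14 0" --pt "0 -18 0" --pt "0 -18 0" --pt "0 -18 0" --pt "0 -18 0" --pt "0 -18 0" --pt "1 -18 0" --pt "1 -18 0" --pt "1 -18 0" --pt "1 -18 0" --pt "0 -15 0" --pt "0 -9 0" --pt "0 -4 0" --pt "0 0 0" --pt "0 0 0" --spin '[-0.8, -1, -1, -1, -1, -1, -1, -1, -1, -1, -1, -1, -1, -1, -1, 0]'

```text
time: 11.25
tool_pos: [0.4793, 0.0755, 0.378]
tool_rot: [-3.141, -0.0, 1.37]
contact_force: [0.5, 0.2, -1.3]
opening: 0.0095
grip_force: 35.0
```

Run:
```python
from h import *
o=observe();print(o['tool_pos'],o['tool_rot'],o['contact_force'],o['torque'])
c=save('wrist','pics/w4.png');s=save('side','pics/s4.png')
W=np.zeros((600,800,3),np.uint8);W[:400,80:720]=c['img'];W[400:,0:800]=0
u,v=map(int,proj(s,[.48,.075,.11]));print(u,v)
b=cv2.resize(s['img'][v-50:v+50,u-50:u+50],(400,400),interpolation=cv2.INTER_CUBIC)
a=cv2.resize(c['img'][100:250,250:400],(400,400),interpolation=cv2.INTER_CUBIC)
cv2.imwrite('pics/c4.png',np.hstack([a,b])[:,:,::-1])
```

```text
[0.47930792 0.07554313 0.37804109] [-3.14126232e+00 -1.40195617e-04  1.37015932e+00] [ 0.52544565  0.15151841 -1.30498191] [-0.04724403 -0.03783612 -0.02366364]
329 227
```

View pics/c4.png

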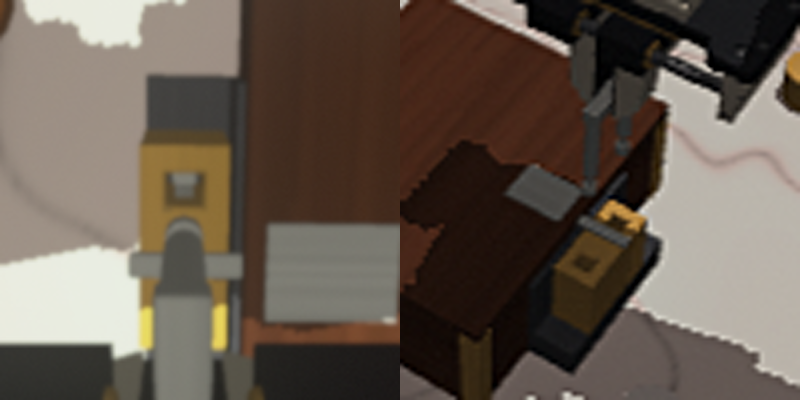

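The wrist crop shows the +y leg end (185,222 in crop) lined up with the bore (186,188). The side crop shows the shackle hanging upright above the lock. Next I'll work out the residual.

Run:
```python
from h import *
c=load('pics/w4.npz');s=load('pics/s4.npz');w=load('pics/w2.npz')
o=observe();p=o['tool_pos'];yw=o['tool_rot'][2]-np.pi/2
X=np.array([np.cos(yw),np.sin(yw),0]);Y=np.array([-np.sin(yw),np.cos(yw),0])
print('yaw',yw)
# crown offset from TCP at grasp, in tool axes
yg=1.629-np.pi/2; d=np.array([.476-.4755,.288-.2863]);ox=d@[np.cos(yg),np.sin(yg)];oy=d@[-np.sin(yg),np.cos(yg)];print('off',ox,oy)
C=np.array([p[0],p[1],p[2]-.1704])+ox*X+oy*Y
F=C-[0,0,.068]+.019*Y
print('pred foot',F,'centre px',proj(c,F),'far edge px',proj(c,F+.0045*Y),'L/R edge',proj(c,F-.0045*X),proj(c,F+.0045*X))
print('crown +y end top px',proj(c,C+.0235*Y+[0,0,.005]),'side foot px',proj(s,F))
g=c['img'].astype(int)
for v in range(178,192): print(v,[tuple(g[v,u])[0] for u in range(308,332)])
# bores in w4: rim by rows/cols
print('bore rows',[g[v,320,0] for v in range(158,182)]);print('bore cols',[g[166,u,0] for u in range(304,334)])
# depth of leg near foot
print([pt(c,319,v).round(4).tolist() for v in (186,190,194,200)])
```

```text
yaw -0.19915311641746714
off 0.0005980437099154906 0.001668035887212996
pred foot [0.48398612 0.0959323  0.13974714] centre px (np.float64(319.57080589115685), np.float64(186.6676772469953)) far edge px (np.float64(319.5614815624744), np.float64(179.75073904791896)) L/R edge (np.float64(312.54953886057905), np.float64(186.68190016020012)) (np.float64(326.5925293719229), np.float64(186.65345340916372))
crown +y end top px (np.float64(320.018951565206), np.float64(210.64968262314585)) side foot px (np.float64(325.6430816766378), np.float64(225.17296025279248))
178 [np.int64(148), np.int64(148), np.int64(142), np.int64(130), np.int64(125), np.int64(124), np.int64(127), np.int64(132), np.int64(132), np.int64(131), np.int64(130), np.int64(130), np.int64(129), np.int64(129), np.int64(129), np.int64(128), np.int64(128), np.int64(127), np.int64(128), np.int64(133), np.int64(140), np.int64(142), np.int64(143), np.int64(143)]
179 [np.int64(149), np.int64(148), np.int64(144), np.int64(138), np.int64(135), np.int64(135), np.int64(138), np.int64(141), np.int64(141), np.int64(139), np.int64(137), 
[... 4732 characters left out ...]
.int64(99), np.int64(97), np.int64(90), np.int64(87), np.int64(92), np.int64(111), np.int64(129), np.int64(138), np.int64(132), np.int64(111)]
bore cols [np.int64(148), np.int64(148), np.int64(149), np.int64(149), np.int64(149), np.int64(148), np.int64(139), np.int64(120), np.int64(94), np.int64(81), np.int64(95), np.int64(119), np.int64(127), np.int64(127), np.int64(127), np.int64(127), np.int64(127), np.int64(126), np.int64(119), np.int64(101), np.int64(81), np.int64(82), np.int64(100), np.int64(123), np.int64(138), np.int64(142), np.int64(142), np.int64(143), np.int64(142), np.int64(142)]
[[0.4845, 0.1005, 0.16], [0.4845, 0.1005, 0.171], [0.4845, 0.1004, 0.1802], [0.4845, 0.1004, 0.1935]]
```

Run:
```python
from h import *
c=load('pics/w4.npz')
b=ray(c,319,170.3,.072);f=ray(c,318.7,186.4,.1397)
yw=-.199;X=np.array([np.cos(yw),np.sin(yw),0]);Y=np.array([-np.sin(yw),np.cos(yw),0])
for bb in (b,np.array([.4838,.0952,.072])): print(bb,f,'case X,Y mm',(bb-f)@X*1e3,(bb-f)@Y*1e3,'world',(bb-f)*1e3)
```

```text
[0.48367354 0.09584149 0.072     ] [0.48347231 0.09620577 0.1397    ] case X,Y mm 0.2692669416631168 -0.317314553106851 world [  0.20122324  -0.36428343 -67.7       ]
[0.4838 0.0952 0.072 ] [0.48347231 0.09620577 0.1397    ] case X,Y mm 0.5200508257665545 -0.921144191884966 world [  0.32768727  -1.0057736  -67.7       ]
```

Emit:
arm_command --pt "0.3 -0.7 -8" --pt "0 0 -14" --pt "0 0 -14" --pt "0 0 -12" --pt "0 0 -5" --pt "0 0 0" --pt "0 0 0" --spin '[0, 0, 0, 0, 0, 0, 0]'

```text
time: 12.05
tool_pos: [0.4798, 0.0747, 0.3255]
tool_rot: [3.141, -0.0, 1.371]
contact_force: [0.4, -0.2, -1.8]
opening: 0.01
grip_force: 35.0
```

Run:
```python
from h import *
o=observe();print(o['tool_pos'],o['contact_force'])
c=save('wrist','pics/w5.png');s=save('side','pics/s5.png')
p=o['tool_pos'];print(proj(c,[.484,.0952,.085]))
u,v=map(int,proj(s,[.48,.075,.09]))
b=cv2.resize(s['img'][v-40:v+40,u-40:u+40],(400,400),interpolation=cv2.INTER_CUBIC)
a=cv2.resize(c['img'][120:220,270:370],(400,400),interpolation=cv2.INTER_CUBIC)
cv2.imwrite('pics/c5.png',np.hstack([a,b])[:,:,::-1])
```

```text
[0.47984478 0.07473786 0.32546342] [ 0.42833515 -0.20262618 -1.76953277]
(np.float64(318.41849645075905), np.float64(186.01138145472643))
```

View pics/c5.png

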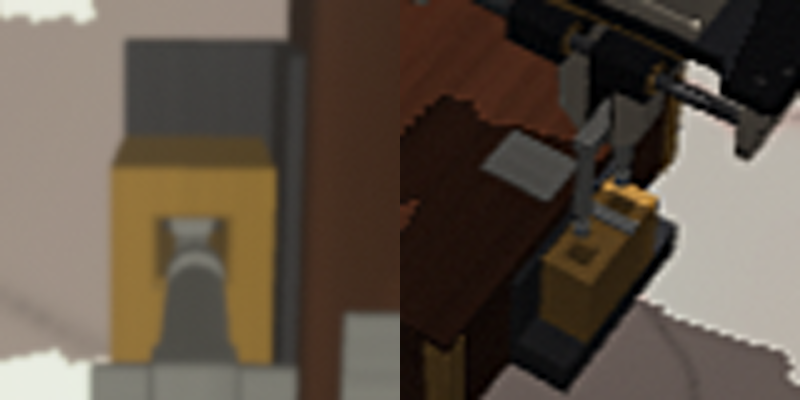

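The wrist crop shows the foot's end arc (195,253) just short of the bore, whose far rim is at row 218 (cols 155–229). The side crop shows the legs over both bores, straddling the tongue.

Run:
```python
from h import *
c=load('pics/w5.npz');g=c['img'].astype(int)[:,:,0]
print('col318',dict((v,int(g[v,318])) for v in range(168,192)))
print('col312',dict((v,int(g[v,312])) for v in range(168,192)))
print('row180',dict((u,int(g[180,u])) for u in range(303,332)));print('row192',dict((u,int(g[192,u])) for u in range(303,335)))
yw=-.199;X=np.array([np.cos(yw),np.sin(yw),0]);Y=np.array([-np.sin(yw),np.cos(yw),0])
zf=.3255-.2384
for vb in (174,174.5,175):
    b=ray(c,317.8,vb,.072)-.00625*Y
    for vf in (182.8,183.3):
        f=ray(c,318.6,vf,zf)-.0035*Y; print(vb,vf,(b-f)@X*1e3,(b-f)@Y*1e3)
```

```text
col318 {168: 143, 169: 143, 170: 142, 171: 143, 172: 141, 173: 131, 174: 123, 175: 124, 176: 126, 177: 126, 178: 117, 179: 104, 180: 94, 181: 87, 182: 95, 183: 112, 184: 122, 185: 114, 186: 95, 187: 80, 188: 78, 189: 77, 190: 77, 191: 77}
col312 {168: 148, 169: 147, 170: 148, 171: 148, 172: 146, 173: 133, 174: 114, 175: 99, 176: 94, 177: 93, 178: 91, 179: 89, 180: 87, 181: 87, 182: 86, 183: 85, 184: 85, 185: 90, 186: 97, 187: 102, 188: 102, 189: 99, 190: 93, 191: 89}
row180 {303: 148, 304: 148, 305: 148, 306: 146, 307: 139, 308: 123, 309: 102, 310: 89, 311: 86, 312: 87, 313: 91, 314: 98, 315: 100, 316: 100, 317: 97, 318: 94, 319: 95, 320: 97, 321: 95, 322: 88, 323: 86, 324: 83, 325: 85, 326: 95, 327: 117, 328: 132, 329: 140, 330: 142, 331: 142}
row192 {303: 148, 304: 147, 305: 148, 306: 147, 307: 143, 308: 139, 309: 135, 310: 128, 311: 112, 312: 87, 313: 77, 314: 77, 315: 77, 316: 76, 317: 77, 318: 77, 319: 77, 320: 77, 321: 77, 322: 78, 323: 79, 324: 81, 325: 92, 326: 115, 327: 135, 328: 140, 329: 141, 330: 141, 331: 142, 332: 141, 333: 141, 334: 141}
174 182.8 -0.5256976328053674 0.38274848678143414
174 183.3 -0.5252912091284023 0.7080985783096435
174.5 182.8 -0.5263216524640536 0.039217762144818806
174.5 183.3 -0.5259152287870884 0.36456785367302813
175 182.8 -0.5269461197884286 -0.30455940812640997
175 183.3 -0.5265396961114636 0.020790683401799386
```

Emit:
arm_command --pt "-0.3 0.4 -4" --pt "0 0 -4" --pt "0 0 -3" --pt "0 0 -2" --pt "0 0 -2" --pt "0 0 -1.5" --pt "0 0 -1.5" --pt "0 0 0" --spin '[0, 0, 0, 0, 0, 0, 0, 0]'

```text
time: 12.95
tool_pos: [0.4794, 0.075, 0.307]
tool_rot: [-3.141, 0.0, 1.371]
contact_force: [0.4, -0.0, -1.2]
opening: 0.0097
grip_force: 35.0
```

Emit:
arm_command --pt "0 0 -2" --pt "0 0 -2" --pt "0 0 -2" --pt "0 0 -2" --pt "0 0 -2" --pt "0 0 -2" --pt "0 0 -2" --pt "0 0 0" --spin '[0, 0, 0, 0, 0, 0, 0, 0]'

```text
time: 13.75
tool_pos: [0.4793, 0.075, 0.2929]
tool_rot: [-3.141, 0.0, 1.371]
contact_force: [0.1, -1.1, -1.4]
opening: 0.0096
grip_force: 35.0
```

Emit:
arm_command --pt "0 0 -2" --pt "0 0 -2" --pt "0 0 -2" --pt "0 0 -2" --pt "0 0 -1" --pt "0 0 -1" --pt "0 0 -1" --pt "0 0 0" --spin '[0, 0, 0, 0, 0, 0, 0, 0]'

```text
time: 14.55
tool_pos: [0.4795, 0.075, 0.2823]
tool_rot: [3.141, -0.0, 1.371]
contact_force: [0.7, 1.0, 2.4]
opening: 0.0095
grip_force: 35.0
```

Emit:
arm_command --pt "0 0 -0.6" --pt "0 0 -0.6" --pt "0 0 -0.6" --pt "0 0 -0.6" --pt "0 0 -0.6" --pt "0 0 -0.6" --pt "0 0 -0.6" --pt "0 0 0" --spin '[0, 0, 0, 0, 0, 0, 0, 0]'

```text
time: 15.35
tool_pos: [0.4796, 0.075, 0.2786]
tool_rot: [3.14, -0.0, 1.371]
contact_force: [-1.0, -0.5, 6.7]
opening: 0.0097
grip_force: 35.0
```

Emit:
arm_command --pt "0 0 -0.5" --pt "0 0 -0.5" --pt "0 0 -0.5" --pt "0 0 -0.4" --pt "0 0 -0.4" --pt "0 0 0" --spin '[0, 0, 0, 0, 0, 0]'

```text
time: 15.95
tool_pos: [0.4795, 0.075, 0.276]
tool_rot: [3.141, -0.0, 1.371]
contact_force: [-0.1, 0.2, 5.2]
opening: 0.0096
grip_force: 35.0
```

Emit:
arm_command --pt "0 0 -0.4" --pt "0 0 -0.4" --pt "0 0 -0.4" --pt "0 0 0" --spin '[0, 0, 0, 0]'

```text
time: 16.35
tool_pos: [0.4795, 0.075, 0.2748]
tool_rot: [3.141, -0.0, 1.371]
contact_force: [0.8, -0.6, 5.3]
opening: 0.01
grip_force: 35.0
```

Emit:
arm_command --pt "0 0 -0.4" --pt "0 0 -0.4" --pt "0 0 -0.4" --pt "0 0 -0.4" --pt "0 0 0" --spin '[0, 0, 0, 0, 0]'

```text
time: 16.85
tool_pos: [0.4799, 0.075, 0.2746]
tool_rot: [3.138, -0.0, 1.371]
contact_force: [-2.0, -1.7, 16.6]
opening: 0.0094
grip_force: 35.0
```

Emit:
arm_command --pt "0 0 -0.4" --pt "0 0 -0.4" --pt "0 0 0" --spin '[0, 0, 0]'

```text
time: 17.15
tool_pos: [0.4801, 0.0749, 0.2745]
tool_rot: [3.137, -0.001, 1.371]
contact_force: [-2.5, -0.9, 22.5]
opening: 0.0099
grip_force: 35.0
```

Emit:
arm_command --pt "0 0 0.6" --pt "0 0 0.6" --pt "0 0 0.6" --pt "0 0 0.6" --pt "0 0 0.6" --pt "0 0 0.5" --pt "0 0 0" --spin '[0, 0, 0, 0, 0, 0, 0]'

```text
time: 17.85
tool_pos: [0.4795, 0.075, 0.276]
tool_rot: [3.141, -0.0, 1.371]
contact_force: [-0.4, 1.2, 5.9]
opening: 0.0092
grip_force: 35.0
```

Emit:
arm_command --pt "0 0 0.6" --pt "0 0 0.6" --pt "0 0 0.6" --pt "0 0 0.6" --pt "0 0 0" --spin '[0, 0, 0, 0, 0]'

```text
time: 18.35
tool_pos: [0.4791, 0.075, 0.2771]
tool_rot: [-3.14, 0.0, 1.371]
contact_force: [2.2, 0.0, -11.2]
opening: 0.0091
grip_force: 35.0
```

Pulling up meets firm resistance (−11 N with no travel), so it is latched. Relax, let go and retreat.

Emit:
arm_command --pt "0 0 -0.7" --pt "0 0 -0.5" --pt "0 0 0" --spin '[0, 0, 0]'

```text
time: 18.65
tool_pos: [0.4793, 0.075, 0.2768]
tool_rot: [-3.141, 0.0, 1.371]
contact_force: [0.9, 0.9, -7.2]
opening: 0.0097
grip_force: 35.0
```

Emit:
arm_command --pt "0 0 0" --pt "0 0 0" --pt "0 0 0" --pt "0 0 0" --pt "0 0 0" --spin '[0, 0, 0, 0, 0]' --jaw 0

```text
time: 19.15
tool_pos: [0.4794, 0.075, 0.277]
tool_rot: [3.141, -0.0, 1.371]
contact_force: [0.4, -0.7, 1.1]
opening: 0.0432
grip_force: 0.0
```

Emit:
arm_command --pt "0 0 5" --pt "0 0 10" --pt "0 0 20" --pt "0 0 25" --pt "0 0 25" --pt "0 0 20" --pt "0 0 10" --pt "0 0 0" --pt "0 0 0" --spin '[0, 0, 0, 0, 0, 0, 0, 0, 0]'

```text
time: 20.05
tool_pos: [0.4791, 0.075, 0.3913]
tool_rot: [-3.141, 0.0, 1.371]
contact_force: [-0.8, 0.2, 0.4]
opening: 0.0458
grip_force: 0.0
```

Run:
```python
from h import *
c=save('wrist','pics/w6.png');s=save('side','pics/s6.png')
u,v=map(int,proj(s,[.48,.075,.09]))
b=cv2.resize(s['img'][v-50:v+50,u-50:u+50],(400,400),interpolation=cv2.INTER_CUBIC)
a=cv2.resize(c['img'][100:260,240:400],(400,400),interpolation=cv2.INTER_CUBIC)
cv2.imwrite('pics/c6.png',np.hstack([a,b])[:,:,::-1])
u,v=map(int,proj(c,[.48,.0765,.111]));print(u,v,[pt(c,u,k).round(4).tolist() for k in (v-15,v-8,v,v+8)],'lid',pt(c,450,130))
```

```text
319 199 [[0.4821, 0.0889, 0.1112], [0.481, 0.0837, 0.1118], [0.4797, 0.0773, 0.1109], [0.4784, 0.0708, 0.1098]] lid [0.59319647 0.10640097 0.08607875]
```

View pics/c6.png

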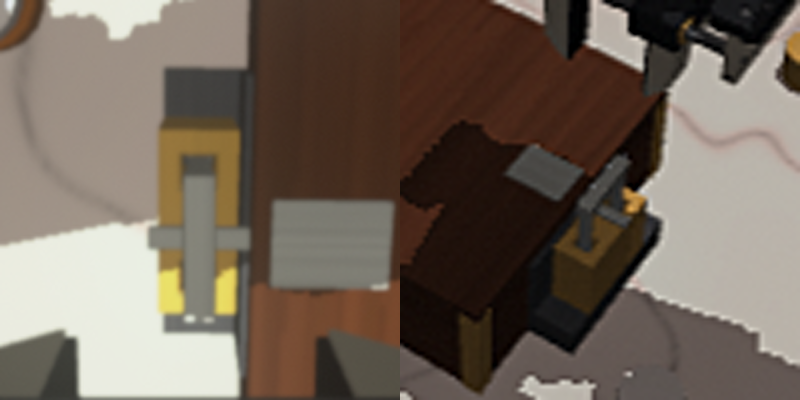

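The shackle straddles the tongue. Its crown top is at z 0.111, matching the latched 0.106 + 0.005, and the lid is shut (top at 0.086). The gripper is clear.

```bash
python3 -c "
from cell import *
print(hand_in())"
```

```text
the job is handed in; nothing more can be done
None
```

The lid is shut, and the steel shackle is latched in the lock over the tongue and stays down by itself. It resisted an 11 N upward pull, and pressing peaked at about 22 N. The gripper let go and is clear, and the job was handed in at about 20 s.

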